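Hold back a shutter-lock bolt with its keeper

ROBOT

A 6-joint arm with a two-finger parallel gripper is mounted at the origin on the work surface. World frame = base frame: x ahead of the robot, y to its left, z up, the work surface at z = 0. Lengths are in mm, angles in rad, forces in N, time in s.
With the tool pointing down it reaches from about 350 to 875 mm from the base axis. Payload 4.2 kg.
Tool frame: the origin (TCP) lies on the mounting face of the last link; the fingertips stand 173 mm ahead of it and the grasp point (between the pads) lies grip_point_offset ahead of it (grip_point_offset is the distance from the TCP to the grasp point, in mm); z points along the fingers, y is the line along which they close (so a half turn about z gives the same grasp; the last joint's range is limited). The gripper opens to 85 mm and grips with 20 to 120 N. Pads are 22 mm wide; open, the fingers measure 114 mm over their backs; the gripper's body (76 mm by 85 mm) begins 54 mm behind the grasp point. The pads swing forward as they close: fully open they stand 13 mm farther back than shut.
Start: joints at [1.588, 0.385, 0.008, 0, -1.194, -0.259], TCP at [149.625, 606.805, 404.712] pointing down, gripper open.
Joint ranges: [-3.14, 3.14], [-1.21, 2.06], [-1.07, 1.41], [-3.16, 2.05], [-2.99, -0.16], [-3.1, 3.1]. Speed limits (rad/s): [2.79, 2.79, 3.14, 3.14, 3.14, 3.14].

INTERFACE

Orientations are given as a unit quaternion [x, y, z, w].
In Python, from bench import read_state, get_image, job_done, recognise, place_of, grip_point_offset gives the robot as it stands. The module is installed in compiled form; this text tells all that it offers.
- The arm moves only by the tool carry_out, never from a script. Its arguments are lists of equal length, an entry for each row: "slide": the shift along the tool's x, y, z in m, a list of three; "roll": the turn about the tool's z in degrees; "claw": the finger opening in m, from 0 to 0.0854. A call has 1 to 8 rows; each row is the pose to reach, as a shift and turn from the pose commanded when the call began, along the tool's axes at that moment; what a row does not reach only later rows make up. A row lasts 1/8 s, in which the tool goes at most 62.5 mm and 10.7 degrees, less where a joint would pass 70% of its speed; a pose out of reach is approached as far as the arm can. A call with a gripper value outside its range is refused whole. The fingers move at their own pace and stop on an object; the grip force is fixed at half the most. Time passes only in rows, so rows that repeat a pose let the fingers close. It gives the time, the measured TCP pose, the force, the opening and the grip force at its end, in the units of the state.
- read_state(): the state, without advancing time (a new reading comes with each control period).
- get_image(name): name is "side" or "top" or "wrist"; returns a dict with "img" (480x640x3 uint8, red, green, blue), "z_map" (480x640 float32, mm along the optical axis (not along the pixel's ray), 0 where there is no reading), "mtx" (3x3 intrinsics, pixels), "k1" (the pictures are not rectified: a ray, as slopes to the right and down, at radius r is drawn at 1 + k1 r^2 times it, then the intrinsics apply), "world_from_camera" (4x4, takes a point from camera to world coordinates); the wrist camera has in their place "T_tool_cam" (4x4, takes a point from camera to tool coordinates, whose origin is the TCP and whose axes are the flange's). Camera axes: x right, y up, looking along -z (the intrinsics and any distortion apply to the point x, -y, -z); pixel columns grow to the right and rows downward; lengths in mm; the calibration is good to about 2 mm. A picture is of the moment at which its call begins: read the wrist's pose just before it.
- job_done(): hands the job in; it is judged then, once.
Trained networks look in a picture, given as the dict that the camera call returned (one of the last four; its "shot" number tells which), for a name from the list of things; names that differ only in an ending like _2 or _b are one class to them, and where a whole thing is asked for, a point or a joint stands for the part that bears it (a point fixed in the world has none). Each returns a list of dicts, best first, with "conf" (0 to 1); they miss things now and then, are a little off and sometimes report something else, mostly with a low value. They report only what shows in the picture. A call takes as long as a camera call. They do not tell look-alikes from the thing itself.
- recognise(picture, thing): "at" ([column, row] in pixels, amid what is visible of it).
- place_of(picture, thing): "at" ([column, row] in pixels: a listed point, or the origin of a listed thing).
The state is a dict: "clock": time; "joints": joint angles; "joint_vel": joint speeds; "joint_efforts": joint torques, N m; "position": TCP position; "ee_rot": TCP orientation; "contact_force": force on the tool from outside, world axes, zero at the start; "wrist_torque": the same for the moment, N m; "gripper_width": finger opening in mm; "grasp_force": force on a finger pad.
Only numpy, scipy, OpenCV 4.12 (cv2) and the standard library are available. Lean on these libraries where they do the work, as an engineer would, in place of code of your own. Each camera call takes 0.05 s, during which the arm holds its last target. There are 200 camera calls.

TASK

Two shutter locks lie face up on the locksmith's bench. On the one with the brass bolt and the red keeper, push the spring bolt right down into the lock and, while holding it down, slide the red keeper all the way across so that its plate traps the bolt inside; then let go. Leave the lock with the steel bolt and blue keeper alone.

Things in the scene. Friction and masses are not known exactly. Their poses are not given: they have to be found in the camera images.
- press (a point): Where to press: on the flat top of the right lock's brass bolt, 74 mm over the bench; sinks with the bolt. z up; x along the lock (heading within 35 deg of world x), the way the keeper slides. Bolt top 20 mm wide in y, from 22 mm behind (-x) to 42 mm ahead of this point. It rises from a well in the grey case (62 mm high), 46 mm wide and deeper than 40 mm, from 34 mm behind to 68 mm ahead.
- bridge (a point): Middle of the near (-x) face of the red keeper's bridge, a crossbar 10 mm thick in x, 66 mm in y, 79 to 91 mm over the bench, above the bolt; axes as press; moves with the keeper. Starts 27 to 30 mm ahead of press. Shut fingers pressing the bolt down can move along +x over its top and push this face. The keeper is a 4 mm flat frame at 62 to 66 mm: bridge, side rails 46 mm apart, plate behind.
- bolt (a joint): How far the brass bolt is pushed down, m: 0 out, 0.020 fully in (stop). Spring: 5 N at 0, 12 N at 0.020; it pops out when let go. Below 0.012 the bolt blocks the keeper; deeper, the keeper's plate passes over it. Trapped, it rises against the plate and rests near 0.012.
- keeper (a joint): How far the red keeper has slid along press +x, m: 0 to 0.003 at the start (open), 0.024 fully across (stop). 2 N of friction; it stays where left. At 0 its plate's edge is 28 mm behind press, leaving an opening of 55 x 46 mm up to the bridge for shut fingers; from 0.006 on the plate covers the bolt's rear.
- spare_bolt (a joint): How far the steel bolt of the other lock is pushed down, m: 0 out. That lock is the same but for its steel bolt and blue keeper; leave it alone. It and a small vise (up to 91 mm high) stand 0.2 m or more from the right lock, middle to middle; which stands where varies.
Mind the look-alikes: they are no part of the job. Leave any orange look-alike of the part that bears press alone.

How it is judged:
By the outcome, as a careful person would: the job done as asked, in the order asked, and still so for the second after the job is handed in, with the robot touching nothing.
It also fails if it takes over 40 s, if anything falls off the work surface, if the arm or the gripper's body presses on something with over 40 N, if the wrist force passes 120 N, or if a joint passes its speed limit or range.

## Working session

There is one attempt and no reset: what is moved stays moved. The work goes in short steps, Python scripts to look and compute and a tool call to move; the robot and the scene stay as the last step left them, time stands still between calls to the robot, and variables do not carry over. Pictures are saved under pics/ and viewed, at most 10 in all, crops included, and the job is handed in when it is done.

Besides the shell and the picture viewer there is one more tool, called in YAML: its name, and indented under it one key for each argument. carry_out: Moves the arm, as the interface text tells. Its arguments: {"type":"object","properties":{"slide":{"type":"array"},"roll":{"type":"array"},"claw":{"type":"array"}},"required":["slide","roll","claw"]}

```bash
mkdir -p pics
cat > h.py <<'E'
import numpy as np, cv2
from bench import *
from scipy.spatial.transform import Rotation as R
def ray(p,uv):
    K=np.array(p["mtx"]);d=np.array([(uv[0]-K[0,2])/K[0,0],(uv[1]-K[1,2])/K[1,1]]);s=d.copy()
    for _ in range(20): s=d/(1+p["k1"]*(s@s))
    return s
def T(p,st=None):
    if "world_from_camera" in p: return np.array(p["world_from_camera"])
    M=np.eye(4);M[:3,:3]=R.from_quat(st["ee_rot"]).as_matrix();M[:3,3]=st["position"]
    return M@np.array(p["T_tool_cam"])
def on_plane(p,uv,z,st=None):
    s=ray(p,uv);W=T(p,st);d=W[:3,:3]@np.array([s[0],-s[1],-1]);return W[:3,3]+d*(z-W[2,3])/d[2]
def save(p,n): cv2.imwrite("pics/"+n,cv2.cvtColor(p["img"],cv2.COLOR_RGB2BGR))
E
python3 - <<'E'
from h import *
st=read_state();print(st, grip_point_offset if not callable(grip_point_offset) else grip_point_offset())
for c in["top","wrist"]:
    s=read_state();p=get_image(c);save(p,c+"0.png")
    for n,z in[("press",74),("bridge",85)]:
        for r in place_of(p,n):print(c,n,r,on_plane(p,r["at"],z,s).round(1))
E
```

```text
{'clock': 0.0, 'joints': array([ 1.58761219e+00,  3.85553880e-01,  6.64590023e-03, -5.38304865e-04,
       -1.19401718e+00, -2.58580504e-01]), 'joint_vel': array([-0.00144507, -0.00033819, -0.00101201, -0.00166916,  0.00116676,
       -0.00030145]), 'joint_efforts': array([ 1.03226412e-03, -3.92287517e+01,  1.88398343e+01,  4.18623224e+00,
       -4.65591147e-03, -2.82378856e-06]), 'position': array([149.55839797, 606.62884284, 403.62481972]), 'ee_rot': array([ 9.92690053e-01, -1.20686634e-01, -1.01693869e-04,  1.08867840e-03]), 'contact_force': array([-0.21848759,  0.14780674,  0.15725613]), 'wrist_torque': array([ 0.0125961 , -0.0213692 , -0.00262799]), 'grasp_force': 0.0, 'gripper_width': 85.49289229781445} 154.70000000000002
top press {'at': [295.7, 183.4], 'conf': 0.5} [551.5  10.6  74. ]
top bridge {'at': [494.4, 289.2], 'conf': 0.7} [ 327.3 -431.9   85. ]
top bridge {'at': [295.9, 166.9], 'conf': 0.65} [586.5  10.7  85. ]
```

View pics/top0.png

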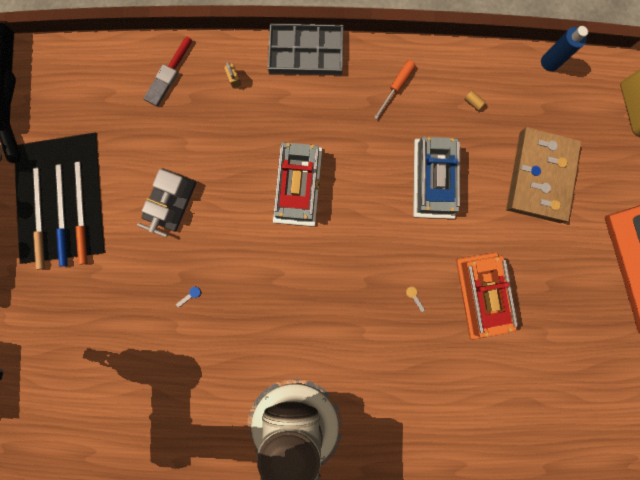

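Run:
```python
import cv2
a=cv2.imread("pics/top0.png")
cv2.imwrite("pics/crop.png",cv2.resize(a[120:240,230:370],None,fx=5,fy=5,interpolation=cv2.INTER_CUBIC))
```

```text
(no output)
```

The picture shows four things that matter: a grey lock with a red keeper and brass bolt at (297,184), a steel/blue lock at (437,178), an orange look-alike at (488,295), and a vise at (168,202). I choose (297,184), and I'll check it in a crop.

View pics/crop.png

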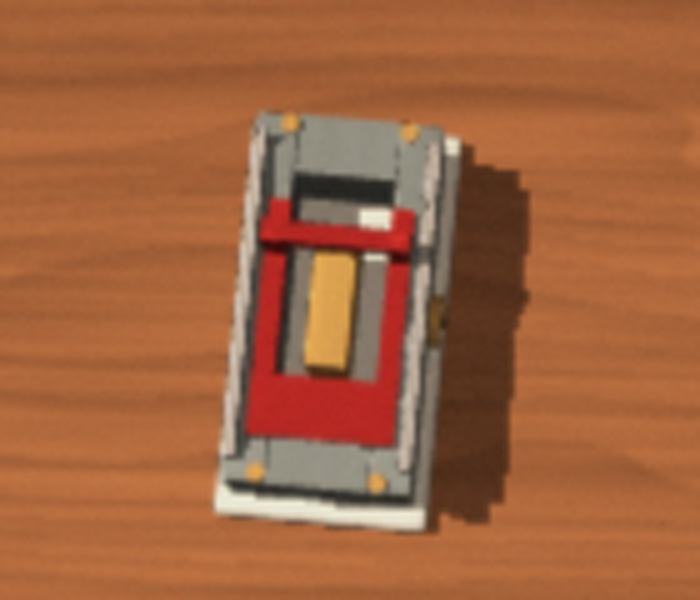

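Run:
```python
from h import *
s=read_state();Rm=R.from_quat(s["ee_rot"]).as_matrix();print(Rm.round(3))
print(Rm.T@(np.array([551,11,0])-s["position"]), get_image("wrist")["T_tool_cam"])
```

```text
[[ 0.971 -0.239 -0.   ]
 [-0.239 -0.971 -0.001]
 [ 0.     0.001 -1.   ]]
[532.37867721 482.05675912 404.67847048] [[ 1.45709354e-03  9.49908785e-01  3.12523882e-01  8.09606385e+01]
 [ 9.99997753e-01 -9.02799869e-04 -1.91829417e-03  2.72892416e-03]
 [-1.54005796e-03  3.12525974e-01 -9.49907966e-01  3.08691645e+01]
 [ 0.00000000e+00  0.00000000e+00  0.00000000e+00  1.00000000e+00]]
```

The crop confirms the choice: grey case, brass bolt at crop (330,310), red bridge at (337,235). The lock's heading is about -5° in world yaw, with the keeper sliding toward +x. I'll move above it.

carry_out:
  slide:
    - [0.53,0.48,0.08]
    - [0.53,0.48,0.08]
    - [0.53,0.48,0.08]
    - [0.53,0.48,0.08]
    - [0.53,0.48,0.08]
    - [0.53,0.48,0.08]
    - [0.53,0.48,0.08]
    - [0.53,0.48,0.08]
  roll: [-9,-9,-9,-9,-9,-9,-9,-9]
  claw: [0.085,0.085,0.085,0.085,0.085,0.085,0.085,0.085]

```text
clock: 1.35
position: [428.1, 193.0, 349.4]
ee_rot: [0.999, -0.042, 0.001, -0.0]
contact_force: [0.7, 0.7, -0.1]
gripper_width: 85.0
grasp_force: 0.0
```

Run:
```python
from h import *
s=read_state();Rm=R.from_quat(s["ee_rot"]).as_matrix();print(s["position"],Rm.round(3))
print(Rm.T@(np.array([551,11,320])-s["position"]))
```

```text
[428.13121777 193.04695999 349.43980504] [[ 0.996 -0.084  0.001]
 [-0.084 -0.996  0.001]
 [ 0.001 -0.001 -1.   ]]
[137.68950511 171.11578765  29.41976906]
```

carry_out:
  slide:
    - [0.135,0.168,0.04]
    - [0.135,0.168,0.04]
    - [0.135,0.168,0.04]
    - [0.135,0.168,0.04]
    - [0.135,0.168,0.04]
    - [0.135,0.168,0.04]
  roll: [0,0,0,0,0,0]
  claw: [0.085,0.085,0.085,0.085,0.085,0.085]

```text
clock: 2.1
position: [547.4, 16.2, 309.2]
ee_rot: [0.999, -0.042, -0.0, -0.0]
contact_force: [0.6, 0.8, -0.3]
gripper_width: 84.8
grasp_force: 0.0
```

Run:
```python
from h import *
s=read_state();Rm=R.from_quat(s["ee_rot"]).as_matrix();print(s["position"],Rm.round(3))
p=get_image("wrist");save(p,"w1.png")
for n,z in[("press",74),("bridge",85)]:
    for r in place_of(p,n):
        w=on_plane(p,r["at"],z,s);print(n,r,w.round(1),(Rm.T@(w-s["position"])).round(1))
# red mask heading and bolt axis
hsv=cv2.cvtColor(p["img"],cv2.COLOR_RGB2HSV)
for nm,lo,hi,z in[("brass",(15,100,120),(30,255,255),74)]:
    m=cv2.inRange(hsv,lo,hi);n,l,stt,c=cv2.connectedComponentsWithStats(m);
    for i in np.argsort(-stt[1:,4])[:2]+1:
        b=cv2.boxPoints(cv2.minAreaRect(np.argwhere(l==i)[:,::-1].astype(np.float32)));print(nm,stt[i],[on_plane(p,q,z,s)[:2].round(1) for q in b])
```

```text
[547.39806584  16.1813941  309.19941061] [[ 0.996 -0.085 -0.   ]
 [-0.085 -0.996  0.   ]
 [-0.    -0.    -1.   ]]
press {'at': [327.1, 257.4], 'conf': 0.71} [551.5  10.3  74. ] [  4.7   5.6 235.2]
bridge {'at': [328.1, 209.8], 'conf': 0.59} [583.9   7.5  85. ] [ 37.1   5.6 224.2]
brass [     0      0    640    445 155965] [array([699.7, 160.3]), array([ 673.7, -153.2]), array([ 384.8, -209.3]), array([425.1, 262.6])]
brass [ 529  283  111  157 9293] [array([ 523.7, -115.2]), array([ 518. , -183.9]), array([ 389.7, -208.3]), array([ 396. , -127.8])]
```

View pics/w1.png

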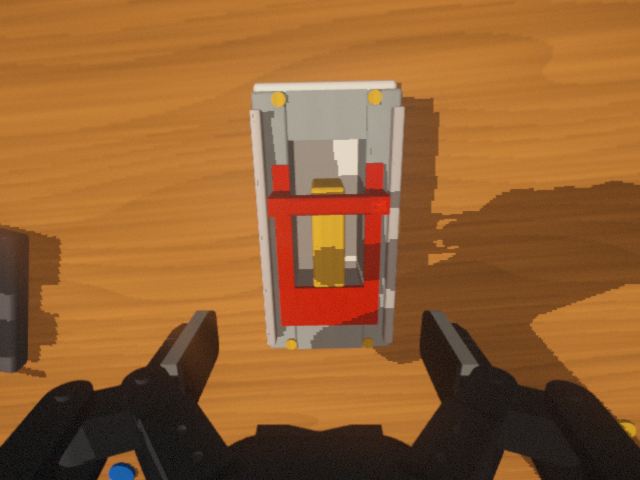

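The wrist view shows the brass bolt at (328,255) and the bridge at (328,205). The lock is square to the tool, and the press point is about 5 mm off in tool x and y. I'll close the fingers and go to a hover.

carry_out:
  slide:
    - [0.004,0.005,0.03]
    - [0.004,0.005,0.03]
    - [0.004,0.005,0.03]
    - [0.004,0.005,0.03]
    - [0.004,0.005,0.03]
    - [0.004,0.005,0.03]
    - [0.004,0.005,0.03]
    - [0.004,0.005,0.03]
  roll: [0,0,0,0,0,0,0,0]
  claw: [0,0,0,0,0,0,0,0]

```text
clock: 3.25
position: [551.2, 10.6, 279.1]
ee_rot: [0.999, -0.042, 0.0, 0.0]
contact_force: [-0.4, 0.4, 0.1]
gripper_width: 0.1
grasp_force: 0.0
```

Run:
```python
from h import *
s=read_state();Rm=R.from_quat(s["ee_rot"]).as_matrix();print(s["position"],s["gripper_width"])
print((Rm.T@(np.array([551.5,10.3,227])-s["position"])).round(1))
p=get_image("wrist");save(p,"w2.png")
for n,z in[("press",74),("bridge",85)]:
    for r in place_of(p,n):
        w=on_plane(p,r["at"],z,s);print(n,r,(Rm.T@(w-s["position"])).round(1))
```

```text
[551.21642091  10.563632   279.13209991] 0.07151229189643916
[ 0.3  0.2 52.1]
press {'at': [319.6, 284.9], 'conf': 0.69} [1.000e-01 9.000e-01 2.051e+02]
bridge {'at': [320.5, 232.3], 'conf': 0.8} [ 32.9   1.2 194.1]
```

View pics/w2.png

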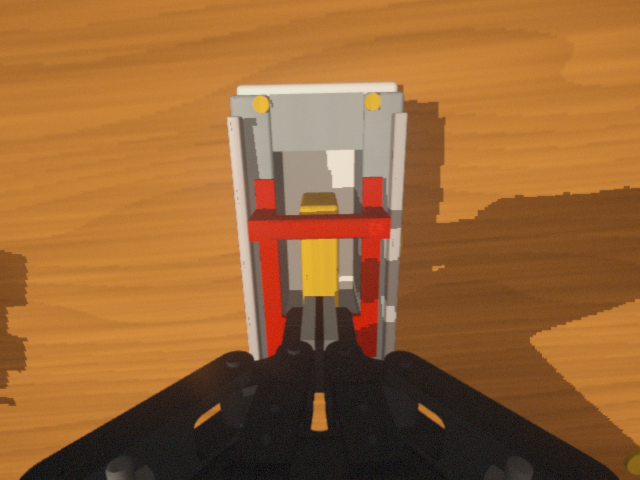

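The shut fingers hang at (320,330) in line with the bolt and behind the bridge at (320,228). I'll press down.

carry_out:
  slide:
    - [0,0.001,0.015]
    - [0,0.001,0.027]
    - [0,0.001,0.033]
    - [0,0.001,0.038]
    - [0,0.001,0.043]
    - [0,0.001,0.047]
    - [0,0.001,0.05]
    - [0,0.001,0.05]
  roll: [0,0,0,0,0,0,0,0]
  claw: [0,0,0,0,0,0,0,0]

```text
clock: 4.4
position: [550.4, 9.5, 229.9]
ee_rot: [0.999, -0.042, -0.001, 0.001]
contact_force: [-5.5, 1.3, 10.4]
gripper_width: -0.2
grasp_force: 5.2
```

carry_out:
  slide:
    - [0,0,0.002]
    - [0.004,0,0.002]
    - [0.008,0,0.002]
    - [0.012,0,0.002]
    - [0.016,0,0.002]
    - [0.016,0,0.002]
  roll: [0,0,0,0,0,0]
  claw: [0,0,0,0,0,0]

```text
clock: 5.15
position: [565.3, 7.8, 227.5]
ee_rot: [0.999, -0.042, -0.003, 0.001]
contact_force: [-7.3, -0.1, 10.3]
gripper_width: -0.2
grasp_force: 5.6
```

Run:
```python
from h import *
s=read_state();print(s["position"],s["contact_force"])
p=get_image("wrist");save(p,"w3.png")
```

```text
[565.27382667   7.80802239 227.52470212] [-7.25134474 -0.12306324 10.25574552]
```

View pics/w3.png

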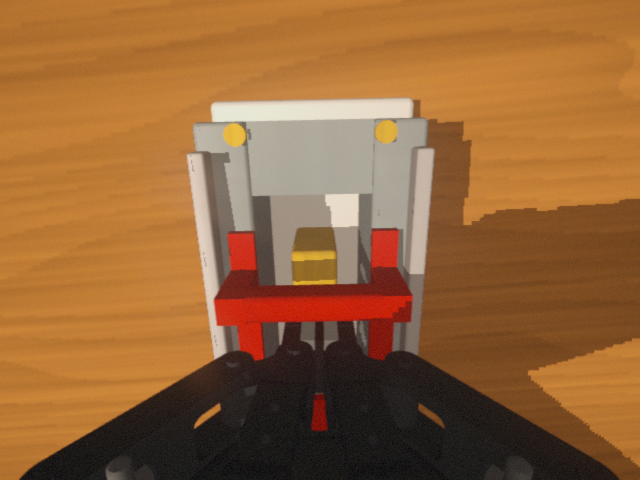

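The view shows the bolt sunk and the fingers just behind the bridge at (315,303). I'll push the keeper across.

carry_out:
  slide:
    - [0.003,0,0]
    - [0.006,0,0]
    - [0.009,0,0]
    - [0.012,0,0]
    - [0.015,0,0]
    - [0.018,0,0]
    - [0.02,0,0]
    - [0.02,0,0]
  roll: [0,0,0,0,0,0,0,0]
  claw: [0,0,0,0,0,0,0,0]

```text
clock: 6.2
position: [584.5, 6.3, 227.5]
ee_rot: [0.999, -0.043, -0.004, 0.001]
contact_force: [-9.4, 1.6, 10.8]
gripper_width: -0.3
grasp_force: 6.4
```

carry_out:
  slide:
    - [0.002,0,0]
    - [0.004,0,0]
    - [0.006,0,0]
    - [0.006,0,0]
  roll: [0,0,0,0]
  claw: [0,0,0,0]

```text
clock: 6.7
position: [590.6, 5.8, 227.4]
ee_rot: [0.999, -0.042, -0.004, 0.001]
contact_force: [-10.6, 2.0, 11.7]
gripper_width: 0.0
grasp_force: 6.3
```

Run:
```python
from h import *
s=read_state();Rm=R.from_quat(s["ee_rot"]).as_matrix();print(s["position"],s["contact_force"])
p=get_image("wrist");save(p,"w4.png")
for r in place_of(p,"bridge"):
        w=on_plane(p,r["at"],85,s);print(r,(R.from_euler("z",4.85,degrees=True).as_matrix()@(w-[551.5,10.3,0])).round(1))
```

```text
[590.57432828   5.84364913 227.42359662] [-10.62968205   2.03027165  11.74872887]
{'at': [313.6, 328.7], 'conf': 0.6} [50.1  0.1 85. ]
```

View pics/w4.png

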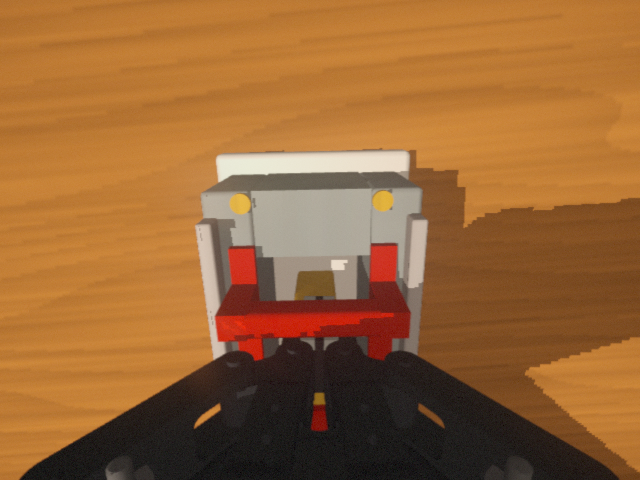

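The bridge at (313,318) has moved about 18 mm and the bolt is still down. I'll keep pushing until the stop.

carry_out:
  slide:
    - [0.002,0,0]
    - [0.003,0,0]
    - [0.004,0,0]
    - [0.004,0,0]
  roll: [0,0,0,0]
  claw: [0,0,0,0]

```text
clock: 7.3
position: [593.9, 5.6, 227.4]
ee_rot: [0.999, -0.043, -0.005, 0.001]
contact_force: [-12.8, 2.3, 13.8]
gripper_width: -0.0
grasp_force: 8.1
```

carry_out:
  slide:
    - [0.001,0,0]
    - [0.002,0,0]
    - [0.003,0,0]
    - [0.003,0,0]
  roll: [0,0,0,0]
  claw: [0,0,0,0]

```text
clock: 7.8
position: [594.9, 5.6, 227.3]
ee_rot: [0.999, -0.043, -0.008, 0.001]
contact_force: [-20.6, 5.2, 19.1]
gripper_width: -0.2
grasp_force: 12.5
```

The force jump marks the stop. I'll ease back and lift.

carry_out:
  slide:
    - [-0.003,0,0]
    - [-0.006,0,0]
    - [-0.006,0,-0.004]
    - [-0.006,0,-0.012]
    - [-0.006,0,-0.025]
    - [-0.006,0,-0.05]
    - [-0.006,0,-0.1]
    - [-0.006,0,-0.1]
  roll: [0,0,0,0,0,0,0,0]
  claw: [0,0,0,0,0,0,0,0]

```text
clock: 8.8
position: [595.8, 6.3, 332.5]
ee_rot: [0.999, -0.042, 0.006, -0.001]
contact_force: [0.2, 1.1, -0.2]
gripper_width: -0.1
grasp_force: 0.0
```

Run:
```python
from h import *
s=read_state();print(s["position"],s["contact_force"])
p=get_image("wrist");save(p,"w5.png")
for n in("bridge","press"):
  for r in place_of(p,n):
        w=on_plane(p,r["at"],85 if n=="bridge" else 62,s);print(n,r,(R.from_euler("z",4.85,degrees=True).as_matrix()@(w-[551.5,10.3,0])).round(1))
```

```text
[595.8061977    6.32639518 332.51628451] [ 0.20441486  1.08879369 -0.18716498]
bridge {'at': [317.1, 250.3], 'conf': 0.88} [52.4  1.1 85. ]
press {'at': [322.9, 307.4], 'conf': 0.95} [-0.9 -3.2 62. ]
```

View pics/w5.png

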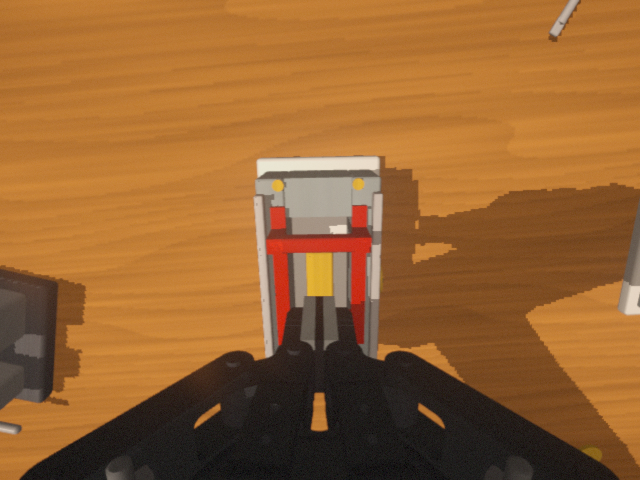

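The keeper's bridge at (318,243) sits at about 52 mm (51 mm is expected at the stop). I'll back away for a clear view of the plate.

carry_out:
  slide:
    - [-0.06,0,-0.02]
    - [-0.1,0,-0.04]
    - [-0.1,0,-0.04]
    - [-0.1,0,-0.04]
    - [-0.1,0,-0.04]
  roll: [0,0,0,0,0]
  claw: [0,0,0,0,0]

```text
clock: 9.57
position: [495.0, 14.5, 366.0]
ee_rot: [0.999, -0.043, -0.001, 0.0]
contact_force: [-0.3, 0.7, -0.4]
gripper_width: 0.1
grasp_force: 0.0
```

Run:
```python
from h import *
s=read_state();p=get_image("wrist");save(p,"w6.png")
W=T(p,s);Rz=R.from_euler("z",4.85,degrees=True).as_matrix()
# height map along the lock axis
z=p["z_map"];v,u=np.mgrid[0:480,0:640];K=np.array(p["mtx"])
q=cv2.undistortPoints(np.stack([u,v],-1).reshape(-1,1,2).astype(float),K,np.array([p["k1"],0,0,0.])).reshape(-1,2)
d=z.ravel();P=np.c_[q[:,0]*d,-q[:,1]*d,-d]@W[:3,:3].T+W[:3,3];L=(P-[551.5,10.3,0])@Rz.T
for x in range(-30,60,4):
    m=(abs(L[:,0]-x)<2)&(abs(L[:,1])<6)&(d>0);print(x,np.median(L[m,2]).round(1) if m.any() else None,end="; ")
```

```text
-30 65.7; -26 65.9; -22 65.9; -18 65.8; -14 65.8; -10 65.9; -6 65.8; -2 64.1; 2 62.0; 6 62.1; 10 62.1; 14 62.0; 18 62.1; 22 62.2; 26 62.1; 30 62.1; 34 62.3; 38 62.1; 42 61.9; 46 11.9; 50 11.9; 54 89.6; 58 90.4;
```

View pics/w6.png

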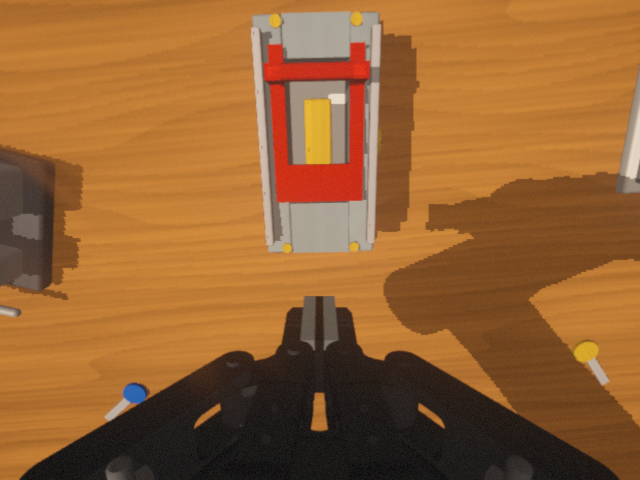

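The plate at (320,183) covers the bolt's rear, with its edge at -3 mm (-4 mm expected at the stop). The bolt top is at 62 mm, so it is trapped at 0.012 m. I'll hand it in.

```bash
python3 -c "from bench import *;print(job_done())"
```

```text
the job is handed in; nothing more can be done
None
```

The brass bolt is pressed in and trapped under the red keeper, which is slid fully across; the arm is clear, the steel-and-blue lock was not touched, and the job was handed in at about 10 s.

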